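# Draw the filter slide from the photometer and show it to the light panel

## Task

Check the photometer's filter: take the timer that was left lying on its flap and set it on the sloped timer stand, display end uphill, lower edge behind the lip, and let go of it. Then lift the flap up past upright, where it stays open, draw the filter slide straight up out of its shaft, and hold it up in front of the middle of the lit face of the light panel, upright, square to it and about 5 cm away without touching. Finish while still holding the slide there, steady, with the flap left open and the timer on its stand; do not drop the timer or set it down anywhere else, and do not push the jar, the tape roll or the little gear about.

Things in the scene. Friction and masses are not known exactly. Their poses are not given: they have to be found in the camera images.
- photometer: Fixed light grey bench photometer, 170 (own x, to its back) x 130 (y) mm, origin under its centre. In front a keypad console rising from 36 to 65 mm; behind it (x -25 to +85 mm) a block 102 mm high under the dark grey flap (top 108 mm). Under the flap a well, x -12 to +70, y +-50 mm, floor 66 mm up; in the floor the filter shaft, 14 x 68 mm, at x = +29 mm, y = 0, bottom 8 mm up.
- flap (a joint): Angle of the flap in rad: 0 shut, grows as its front edge rises, stop at 2.2 (leaning back). A stiff friction hinge (about 0.08 N m): it stays at any angle where it is left. The flap is 100 mm long (x), 126 mm wide, 6 mm thick.
- flap_hinge (a point): Middle of the flap's hinge line, along the photometer's y at the back of the shaft block, 105 mm up and 80 mm behind the photometer's origin.
- flap_pull (a point): Grip point of the pull tongue at the middle of the flap's front edge, 122 mm from the hinge line. The tongue, 24 mm wide (y) and 8 mm thick, stands 35 mm out in the flap's plane, over the console with 30 mm or more of air below; this point is 22 mm from the flap's edge, 13 mm from the free end. Gripped by its sides (across y) it can turn between the fingers.
- filter_window (a point): Centre of the loose filter slide (70 g): metal frame with a round glass window, 10 mm thick (own x), 64 wide (y), 60 high (z up). A pull tab on its top, 10 mm thick (x), 26 wide (y), reaches from 30 to 59 mm above this point. At first it stands in the shaft under the shut flap, 2 mm play all round, axes as the photometer's, tab top 97 mm up, 31 mm over the well's floor.
- filter_slide: The filter slide as a whole; origin at the centre of its lower edge, 30 mm below point filter_window.
- timer_mid (a point): Centre of the lab timer: a flat white box 58 (own x) x 62 (own y) x 17 mm (own z up), about 55 g, keys at the -x end, display at the +x end, face up. At the start it lies on the flap; this point is 8.5 mm above its underside.
- timer: The lab timer as a whole; origin at the centre of its underside, 8.5 mm below point timer_mid.
- timer_stand: Fixed sloped timer stand of bent sheet metal, 46 mm wide (own y), 76 mm long (x); origin under its centre. Its plate rises towards +x at 20 degrees (0.349 rad), middle 45 mm up; a lip at the low (-x) end stands 8 mm over the plate. It is 16 mm narrower than the timer, so a gripper holding the timer by its y sides clears it.
- timer_seat (a point): Where the timer's centre is when it lies on the stand's plate with its lower edge at the lip (8.5 mm off the plate).
- light_panel: Fixed upright white LED light panel: plate 126 mm wide (own y), 12 mm thick, 10 to 118 mm high, lit face looking along its own -x (to the robot at yaw 0). Origin on the work surface under the lit face's middle; foot 90 mm wide, 8 mm high, from 13 mm before the face to 40 mm behind it.
- panel_face (a point): Middle of the lit face, 64 mm up; axes as the light panel's.
- printer_front (a point): Point on the work surface under the middle of the front edge of the fixed resin printer that stands behind stand and panel: its base is 400 mm wide (y) and 90 mm high, its hood begins 25 mm behind this edge and its frame is 370 mm high. Do not swing the hand through it. Two fixed bottles up to 190 mm high stand behind the photometer.
- amber_jar: Bystander: brown glass jar with black lid, 52 mm across, 82 mm high; origin at its underside.
- tape_roll: Bystander: roll of tape lying flat, 66 mm across, 19 mm high; origin at its underside.
- gear: Bystander: small printed gear, 33 mm across, 9 mm high; origin at its underside.

How it is judged:
On the way, in this order (a step that is already met when the one before it is completed fails the run):
1. the timer lies on the sloped stand and is let go, flap still shut (distance between timer_mid and timer_seat below 0.012 m and angle between timer_mid's own z axis and vertical between 0.22 and 0.48 rad and angle between timer_mid's own x axis and vertical below 1.42 rad and angle between the y axis of timer_mid and the y axis of timer_stand, either way round below 0.25 rad and contact force between timer and the fingers below 0.05 N and value of joint flap below 0.1 rad), for 0.3 s.
2. the flap is lifted wide open, the filter slide still down in its shaft (value of joint flap above 1.4 rad and height (world z) of filter_window below 0.06 m), for 0.1 s.
3. the filter slide is drawn up clear of the photometer (height (world z) of filter_window above 0.128 m and contact force between filter_slide and the fingers above 0.5 N), for 0.1 s.
At the end, for the whole second after the job is handed in: Slide gripped, still, window 20-90 mm before the lit face, within 25 mm of its middle (30 mm up), upright and parallel within 0.2 rad, panel untouched; flap past 1.2 rad; timer free on stand, within 12 mm of seat, tilt 0.22-0.48, display uphill, turned under 0.25 rad (x of filter_window in the frame of panel_face between -0.09 and -0.02 m and y of filter_window in the frame of panel_face between -0.025 and 0.025 m and z of filter_window in the frame of panel_face between -0.025 and 0.03 m and angle between the x axis of filter_window and the x axis of light_panel, either way round below 0.2 rad and angle between filter_window's own z axis and vertical below 0.2 rad and contact force between filter_slide and the fingers above 0.5 N and contact force between filter_slide and light_panel below 0.1 N and linear speed of filter_slide below 0.02 m/s and distance between timer_mid and timer_seat below 0.012 m and angle between timer_mid's own z axis and vertical between 0.22 and 0.48 rad and angle between timer_mid's own x axis and vertical below 1.42 rad and angle between the y axis of timer_mid and the y axis of timer_stand, either way round below 0.25 rad and contact force between timer and the fingers below 0.05 N and value of joint flap above 1.2 rad); the arm keeps its last pose, push and grip.
It fails at once if the timer falls or is set down on the work surface or tips over (height (world z) of timer_mid below 0.025 m or angle between timer_mid's own z axis and vertical above 1 rad).
It fails at once if a bystander is pushed more than 3 cm (distance of any of amber_jar, tape_roll, gear from where it was at the start of the episode above 0.03 m).
It also fails if it takes over 72 s, if anything falls off the work surface, if the arm or the gripper's body presses on something with over 40 N, if the wrist force passes 120 N, or if a joint passes its speed limit or range.

## Robot

A 6-joint arm with a two-finger parallel gripper is mounted at the origin on a cart in front of the work surface, level with it; the furniture and walls round the work are solid. World frame = base frame: x ahead of the robot, y to its left, z up, the work surface at z = 0. Lengths are in m, angles in rad, forces in N, time in s.
With the tool pointing down it reaches from about 0.275 to 0.75 m from the base axis. Payload 10.2 kg.
Tool frame: the origin (TCP) lies midway between the tips of the shut fingers; the grasp point (between the pads) lies 19 mm behind it (env.hold_point_z is the distance from the TCP to the grasp point, in m); x points along the fingers, z is the direction in which the jaws open and shut, and the axes are right-handed (so a half turn about x gives the same grasp; the last joint's range is limited). The gripper opens to 85 mm and grips with 20 to 120 N. Pads are 22 mm wide; open, the fingers measure 114 mm over their backs; the gripper's body (76 mm by 85 mm) begins 54 mm behind the grasp point. The pads swing forward as they close: fully open they stand 13 mm farther back than shut.
Start: joints at [0.914, 0.313, 1.498, -0, 1.331, -0.223], TCP at [0.221, 0.476, 0.231] pointing down, gripper open.
Joint ranges: [-2.94, 2.94], [-0.97, 2.17], [0.19, 2.56], [-1.23, 4.37], [0.02, 3.11], [-2.88, 2.88]. Speed limits (rad/s): [2.39, 2.39, 3.01, 3.14, 3.14, 3.14].

## Interface

Orientations are given as a unit quaternion [x, y, z, w].
In Python, from bench import env, kinematics, monitor, eyes, job gives the robot as it stands. The module is installed in compiled form; this text tells all that it offers. Calls block until the motion is done:
- env.reach(position, orientation): joint-space move of the TCP to a pose.
- env.movel(position, velocity=0.15, frame=None, guard=None): straight line of the TCP; frame=None keeps the orientation; velocity is the mean speed in m/s. With guard (N) it stops when the force on the tool has changed by that much, and returns True; else False.
- env.set_joints(angles): joint-space move.
- env.release() and env.close_gripper(effort=None): open the fingers fully, or close them until they stop; effort is the grip in N (None keeps the last).
- env.hold(seconds).
- kinematics.ik(position, orientation): joint angles nearest the present ones, or None.
- monitor.sense(): the state.
- eyes.grab_frame(name): name is "scene" or "side" or "wrist"; returns a dict with "frame" (420x560x3 uint8, red, green, blue), "mtx" (3x3 intrinsics, pixels), "view" (4x4, takes a point from world to camera coordinates). Camera axes: x right, y down, z forward; pixel columns grow to the right and rows downward; lengths in m; the calibration is good to about 2 mm. A picture is of the moment at which its call begins. There is no depth.
A pose or a line that the arm cannot do raises env.MotionError and nothing moves.
- job.hand_in(): hands the job in, once; it reports no verdict.
The state is a dict: "clock": time; "joints": joint angles; "qvel": joint speeds; "joint_efforts": joint torques, N m; "position": TCP position; "ee_rot": TCP orientation; "contact_force": force on the tool from outside, world axes, zero at the start; "ft_torque": the same for the moment, N m; "finger_gap": opening from 0.0 (shut) to 1.0 (fully open).
Only numpy, scipy, OpenCV 4.12 (cv2) and the standard library are available. Lean on these libraries where they do the work, as an engineer would, in place of code of your own. Each camera call takes 0.05 s, during which the arm holds its last target.

## Working session

There is one attempt and no reset: what is moved stays moved. The work goes in short steps, each a Python script; the robot and the scene stay as the last script left them, time stands still between calls to the robot, and variables do not carry over. Pictures are saved under pics/ and viewed, and the job is handed in when it is done.

```bash
mkdir -p pics; ls
python3 - <<'E'
from bench import env,kinematics,monitor,eyes,job
import cv2,json,numpy as np
s=monitor.sense();print(s)
print(env.hold_point_z)
for n in["scene","side","wrist"]:
    f=eyes.grab_frame(n);cv2.imwrite(f"pics/{n}0.png",f["frame"][:,:,::-1]);np.savez(f"pics/{n}0.npz",**f)
    print(n,f["mtx"].tolist(),np.round(f["view"],4).tolist())
E
```

```text
pics
{'clock': 0.0, 'joints': array([ 9.13622206e-01,  3.13464543e-01,  1.49843748e+00, -2.52101104e-05,
        1.33101820e+00, -2.23428636e-01]), 'qvel': array([-0.00348986, -0.00169745,  0.00083989, -0.00064006,  0.00019612,
        0.00081017]), 'joint_efforts': array([-3.47857822e-04, -4.12270975e+01, -2.59736449e+01, -1.95717330e-04,
        4.20566925e-03, -1.76578709e-05]), 'position': array([0.22050898, 0.4761566 , 0.23072749]), 'ee_rot': array([-0.38086786,  0.5963134 ,  0.38053401,  0.59543587]), 'contact_force': array([ 0.0693377 ,  0.13756706, -0.34532542]), 'ft_torque': array([ 0.01170128,  0.02140836, -0.02390172]), 'finger_gap': 0.9994035490884842}
0.0187
scene [[411.26223018630304, 0.0, 275.19152734803964], [0.0, 411.26223018630304, 210.21011726763803], [0.0, 0.0, 1.0]] [[0.456, -0.8899, -0.0091, -0.2703], [-0.3826, -0.1868, -0.9048, 0.2845], [0.8035, 0.4161, -0.4257, 0.4918], [0.0, 0.0, 0.0, 1.0]]
side [[395.8578696614128, 0.0, 278.3830442171355], [0.0, 395.8578696614128, 215.13560328931172], [0.0, 0.0, 1.0]] [[-0.9973, -0.0686, -0.0251, 0.5243], [-0.0117, 0.4899, -0.8717, 0.1044], [0.0721, -0.8691, -0.4894, 0.8566], [0.0, 0.0, 0.0, 1.0]]
wrist [[345.06530474216703, 0.0, 277.58330354993774], [0.0, 345.06530474216703, 209.6161995088135], [0.0, 0.0, 1.0]] [[0.42, 0.9075, -0.0012, -0.5241], [0.8665, -0.4007, 0.2978, -0.0395], [0.2698, -0.1262, -0.9546, 0.3788], [0.0, 0.0, 0.0, 1.0]]
```

View pics/scene0.png

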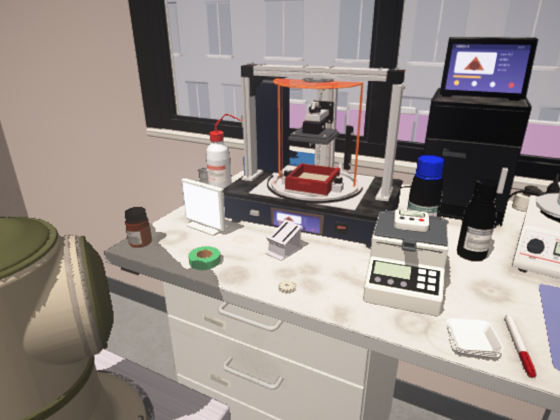

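View pics/side0.png

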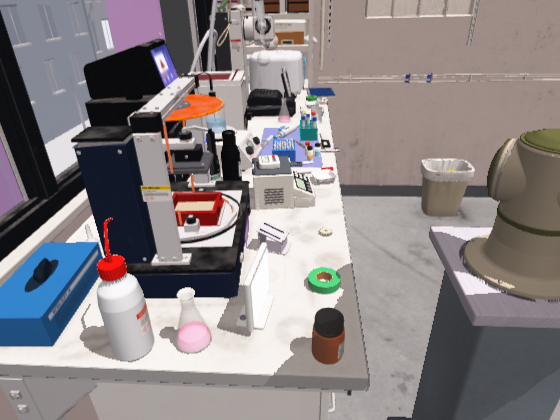

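View pics/wrist0.png

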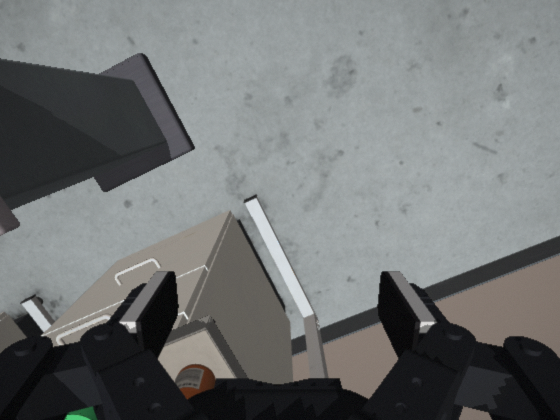

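The scene view shows the photometer near (405,260) with the timer at (411,220), the stand at (284,240), the panel at (205,207), the jar at (137,228), the tape at (204,258) and the gear at (287,286). Next I'll get rough positions and zoomed crops.

```bash
cat > h.py <<'E'
from bench import env,kinematics,monitor,eyes,job
import cv2,numpy as np
from scipy.spatial.transform import Rotation as R
def load(n): return dict(np.load(f"pics/{n}.npz"))
def snap(cam,name,crop=None,k=1):
    f=eyes.grab_frame(cam);np.savez(f"pics/{name}.npz",**f);save(name,crop,k);return f
def save(name,crop=None,k=1,out=None):
    im=load(name)["frame"][:,:,::-1]
    if crop: u0,v0,u1,v1=crop; im=im[v0:v1,u0:u1]
    if k!=1: im=cv2.resize(im,None,fx=k,fy=k,interpolation=cv2.INTER_CUBIC)
    cv2.imwrite(f"pics/{out or name}.png",im)
def ray(f,p):
    V=f["view"];Rm=V[:3,:3];c=-Rm.T@V[:3,3]
    d=Rm.T@np.linalg.inv(f["mtx"])@np.array([p[0],p[1],1.]);return c,d/np.linalg.norm(d)
def cast(f,p,z):
    c,d=ray(f,p);return c+d*(z-c[2])/d[2]
def tri(obs):
    A=np.zeros((3,3));b=np.zeros(3);rs=[]
    for f,p in obs:
        c,d=ray(f,p);P=np.eye(3)-np.outer(d,d);A+=P;b+=P@c;rs.append((P,c))
    x=np.linalg.solve(A,b);return x,[float(np.linalg.norm(P@(x-c))) for P,c in rs]
def proj(f,X):
    X=np.atleast_2d(X);q=(f["view"][:3,:3]@X.T).T+f["view"][:3,3];q=(f["mtx"]@q.T).T;return q[:,:2]/q[:,2:]
def quat(xt,zt):
    """tool x along xt, z (jaw) along zt"""
    x=np.array(xt,float);x/=np.linalg.norm(x);z=np.array(zt,float);z-=x*(x@z);z/=np.linalg.norm(z)
    return R.from_matrix(np.c_[x,np.cross(z,x),z]).as_quat()
E
python3 - <<'E'
from h import *
f=load("scene0")
for n,p,z in[("timer",(411,220),.125),("stand",(284,240),.045),("panelbot",(205,230),0),("jar",(137,243),0),("tape",(204,262),0),("gear",(287,287),0),("keypadfront",(405,300),.03)]:
    print(n,cast(f,p,z).round(3))
s=load("side0")
for n,p,z in[("timer",(270,163),.125),("stand",(272,235),.045),("jar",(330,355),0),("tape",(324,283),0),("gear",(325,232),0)]:
    print(n,cast(s,p,z).round(3))
w=load("wrist0");st=monitor.sense();V=w["view"];c=-V[:3,:3].T@V[:3,3];Rt=R.from_quat(st["ee_rot"]).as_matrix()
print("cam in tool",Rt.T@(c-st["position"]),(Rt.T@V[:3,:3].T).round(3))
save("scene0",(170,160,460,320),2.7,"sc_crop");save("side0",(220,130,360,350),2.7,"sd_crop")
E
```

```text
timer [ 0.549 -0.303  0.125]
stand [ 0.507 -0.065  0.045]
panelbot [0.539 0.163 0.   ]
jar [0.419 0.265 0.   ]
tape [0.421 0.08  0.   ]
gear [ 0.419 -0.114  0.   ]
keypadfront [ 0.436 -0.327  0.03 ]
timer [ 0.563 -0.264  0.125]
stand [ 0.541 -0.028  0.045]
jar [0.422 0.268 0.   ]
tape [0.426 0.082 0.   ]
gear [ 0.417 -0.117  0.   ]
cam in tool [-0.14177439  0.07524091 -0.00040837] [[ 0.    -0.298  0.955]
 [ 0.    -0.955 -0.298]
 [ 1.     0.    -0.   ]]
```

View pics/sc_crop.png

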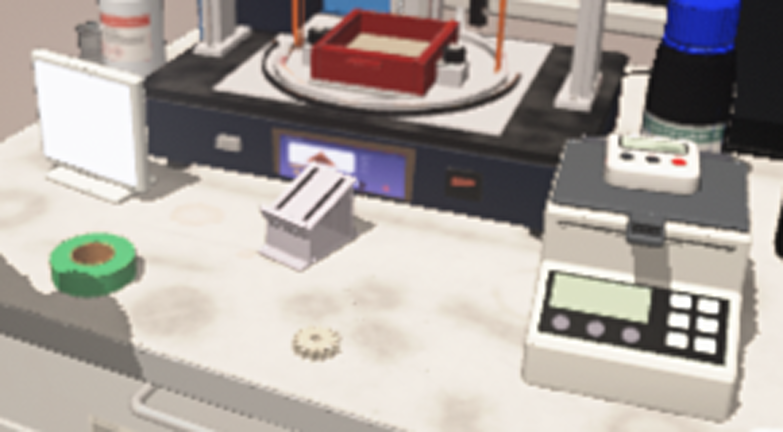

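View pics/sd_crop.png

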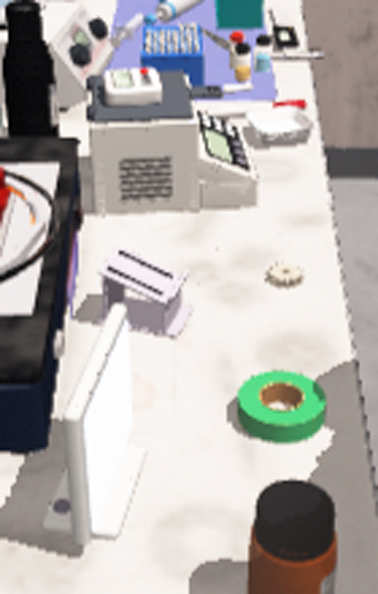

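Run:
```python
from h import *
st=monitor.sense();print(R.from_quat(st["ee_rot"]).as_matrix().round(3))
for s in(1,-1):
  q=quat([0,0,-1],[0,s,0])
  for p in [(.46,.13,.30),(.44,-.06,.30),(.48,-.28,.32)]:
    print(s,p,kinematics.ik(p,q))
```

```text
[[-0.001 -0.907  0.42 ]
 [-0.001  0.42   0.907]
 [-1.     0.    -0.001]]
1 (0.46, 0.13, 0.3) [ 2.96626378e-02  1.65073063e-01  1.50685919e+00 -4.44089210e-16
  1.46966040e+00 -1.54113369e+00]
1 (0.44, -0.06, 0.3) [-4.00512338e-01  8.65461510e-02  1.59644131e+00 -4.44089210e-16
  1.45860520e+00 -1.97130866e+00]
1 (0.48, -0.28, 0.32) [-7.38919620e-01  3.39068390e-01  1.23402053e+00 -4.44089210e-16
  1.56850374e+00 -2.30971595e+00]
-1 (0.46, 0.13, 0.3) [ 2.96626378e-02  1.65073063e-01  1.50685919e+00 -4.44089210e-16
  1.46966040e+00  1.60045896e+00]
-1 (0.44, -0.06, 0.3) [-4.00512338e-01  8.65461510e-02  1.59644131e+00 -4.44089210e-16
  1.45860520e+00  1.17028399e+00]
-1 (0.48, -0.28, 0.32) [-7.38919620e-01  3.39068390e-01  1.23402053e+00 -4.44089210e-16
  1.56850374e+00  8.31876706e-01]
```

View poses.

Run:
```python
from h import *
q=quat([0,0,-1],[0,1,0])
env.reach((.46,.13,.30),q);snap("wrist","w1")
env.reach((.44,-.06,.30),q);snap("wrist","w2")
env.reach((.48,-.28,.32),q);snap("wrist","w3")
s=monitor.sense();print(s["clock"],s["position"])
```

```text
3.5583 [ 0.48038706 -0.27826297  0.32031345]
```

View pics/w1.png

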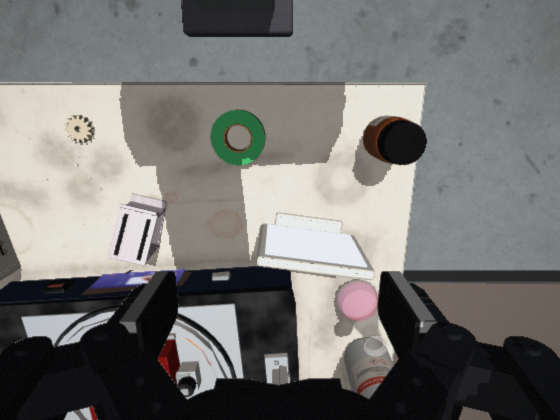

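View pics/w2.png

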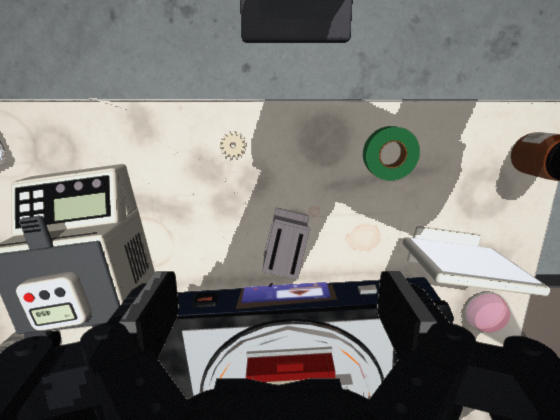

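View pics/w3.png

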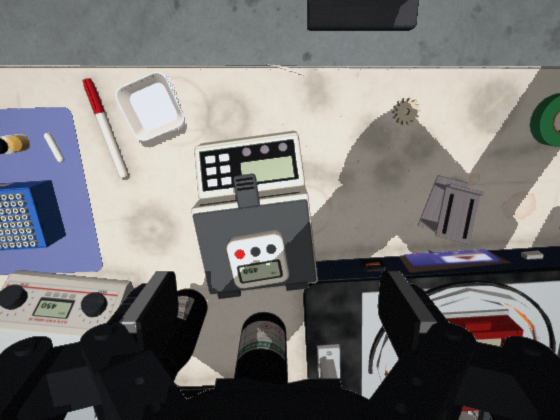

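w1 shows the panel at (310,245) and the stand at (137,228). w2 shows the stand at (288,245). w3 shows the photometer at (250,215) with the timer at (257,262) and the flap tongue at (246,190). Zooming in for corners.

Run:
```python
from h import *
save("w3",(180,125,330,305),3.3,"w3c");save("w2",(250,190,340,300),5,"w2c");save("w1",(240,200,390,290),5,"w1c");save("w3",(400,160,500,260),5,"w3s")
```

```text
(no output)
```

View pics/w3c.png

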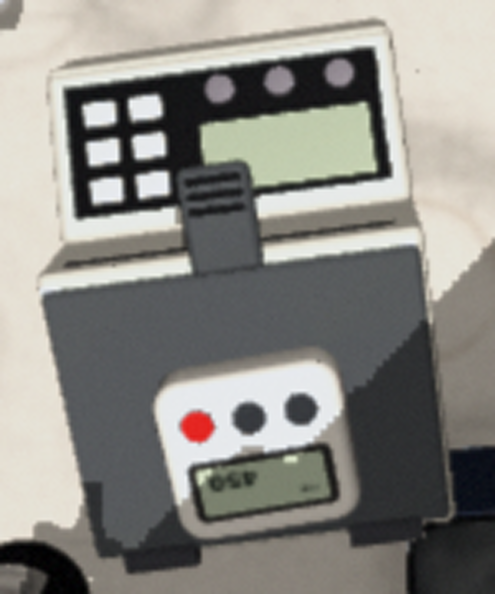

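View pics/w2c.png

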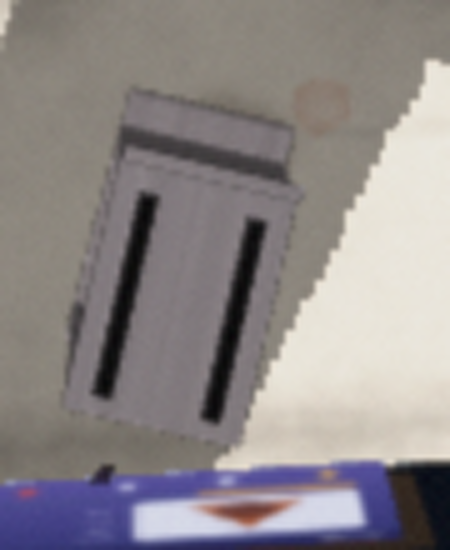

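View pics/w1c.png

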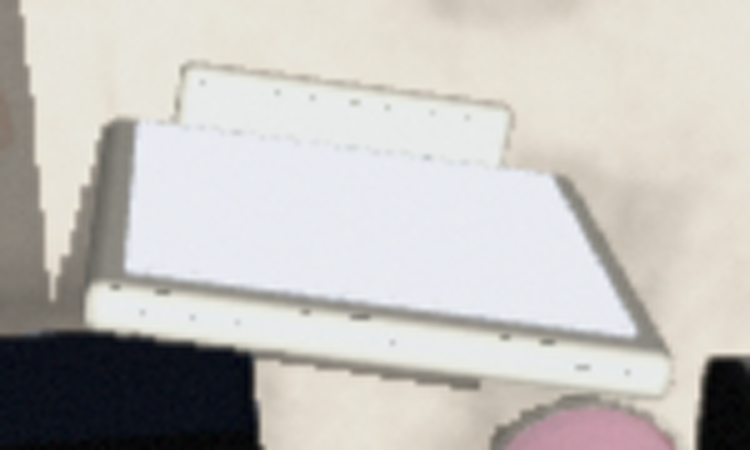

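View pics/w3s.png

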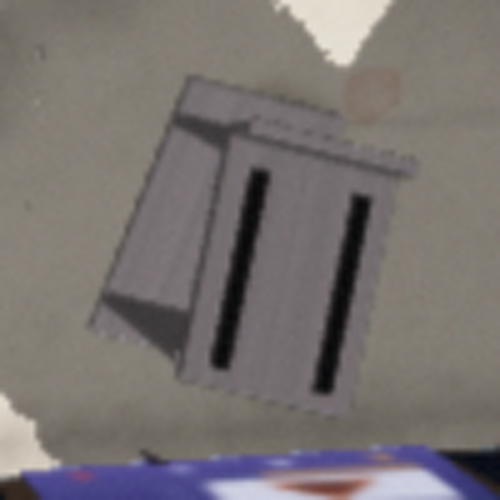

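```bash
cat > meas.py <<'E'
from h import *
w1,w2,w3=load("w1"),load("w2"),load("w3")
C=lambda p,k,o:(p[0]/k+o[0]-.5+.5/k,p[1]/k+o[1]-.5+.5/k)
# panel
g=lambda p:C(p,5,(240,200))
a,b=cast(w1,g((88,283)),.118),cast(w1,g((668,355)),.118)
d=b-a;print("panel top",a.round(4),b.round(4),np.linalg.norm(d),"mid",((a+b)/2).round(4),"yaw",np.arctan2(-d[0],d[1]))
c,e=cast(w1,g((108,122)),.01),cast(w1,g((563,176)),.01);d=e-c
print("panel bot",c.round(4),e.round(4),np.linalg.norm(d),"mid",((c+e)/2).round(4),np.arctan2(-d[0],d[1]))
# stand
A=lambda p:(w2,C(p,5,(250,190)));B=lambda p:(w3,C(p,5,(400,160)))
pts={}
for n,p,q in[("lt",(148,195),(260,170)),("lb",(103,397),(222,368)),("rt",(257,220),(362,195)),("rb",(211,422),(322,393)),("BL",(67,408),(180,378)),("BR",(240,447),(348,415))]:
    x,r=tri([A(p),B(q)]);pts[n]=x;print(n,x.round(4),np.round(r,4))
m=np.mean([pts[k] for k in("lt","lb","rt","rb")],0);up=(pts["lb"]+pts["rb"]-pts["lt"]-pts["rt"])/2
print("stand slots mid",m.round(4),"len",np.linalg.norm(up),"slope",np.arctan2(up[2],np.hypot(*up[:2])),"yaw",np.arctan2(up[1],up[0]))
d=pts["rb"]+pts["rt"]-pts["lb"]-pts["lt"];print("cross yaw",np.arctan2(-d[0],d[1]))
# flap
P=lambda p:C(p,3.3,(180,125))
fl=[cast(w3,P(p),.108) for p in((43,290),(420,245),(450,515),(100,552))]
for x in fl:print("flap",x.round(4))
ctr=np.mean(fl,0);d=fl[1]-fl[0];d2=fl[2]-fl[3];u=(fl[2]+fl[3]-fl[0]-fl[1])/2
print("flap ctr",ctr.round(4),np.linalg.norm(d),np.linalg.norm(d2),np.linalg.norm(u),"yaw",np.arctan2(-d[0],d[1]),np.arctan2(-d2[0],d2[1]),np.arctan2(u[1],u[0]))
tg=[cast(w3,P(p),.108) for p in((177,175),(250,162))];print("tongue tip",np.mean(tg,0).round(4),np.linalg.norm(tg[0]-tg[1]))
# timer mask
f=w3["frame"].astype(int);mx=f.max(2)
roi=np.zeros(mx.shape,np.uint8);roi[225:290,220:295]=1
m=((mx>115)&(roi>0)).astype(np.uint8);m=cv2.morphologyEx(m,cv2.MORPH_CLOSE,np.ones((13,13)))
cs=max(cv2.findContours(m,0,2)[0],key=cv2.contourArea);r=cv2.minAreaRect(cs);print("timer rect",r)
bx=cv2.boxPoints(r);print(bx)
im=w3["frame"][:,:,::-1].copy();cv2.drawContours(im,[cs],-1,(0,255,0),1);cv2.imwrite("pics/tm.png",cv2.resize(im[210:300,210:310],None,fx=6,fy=6))
E
python3 meas.py
```

```text
panel top [0.5354 0.109  0.118 ] [0.5516 0.2294 0.118 ] 0.12146937506870582 mid [0.5435 0.1692 0.118 ] yaw -0.13423788241741472
panel bot [0.539  0.1081 0.01  ] [0.5543 0.23   0.01  ] 0.12279093343766015 mid [0.5466 0.169  0.01  ] -0.12454395826645791
lt [ 0.516  -0.0577  0.0369] [0.0001 0.0001]
lb [ 0.5629 -0.0688  0.0548] [0. 0.]
rt [ 0.5228 -0.0303  0.0363] [0.0002 0.0002]
rb [ 0.5701 -0.0419  0.0539] [0.0001 0.0001]
BL [ 0.5667 -0.078   0.0528] [0.0003 0.0003]
BR [ 0.5761 -0.0347  0.0549] [0.0005 0.0005]
stand slots mid [ 0.5429 -0.0497  0.0455] len 0.05161008164787104 slope 0.351941885215205 yaw -0.23720528734416613
cross yaw -0.2522818021605229
flap [ 0.5188 -0.3706  0.108 ]
flap [ 0.5034 -0.2479  0.108 ]
flap [ 0.6008 -0.2348  0.108 ]
flap [ 0.6156 -0.3575  0.108 ]
flap ctr [ 0.5597 -0.3027  0.108 ] 0.12365188154233724 0.12352944917062879 0.09802264622240571 yaw 0.12539585334140838 0.12008188364047076 0.13410882501932195
tongue tip [ 0.4784 -0.3139  0.108 ] 0.02355768597875212
timer rect ((256.8899841308594, 262.72998046875), (59.96265411376953, 57.558494567871094), 81.8698959350586)
[[224.15997 237.12   ]
 [281.13998 228.97998]
 [289.62    288.33997]
 [232.63998 296.47998]]
```

View pics/tm.png

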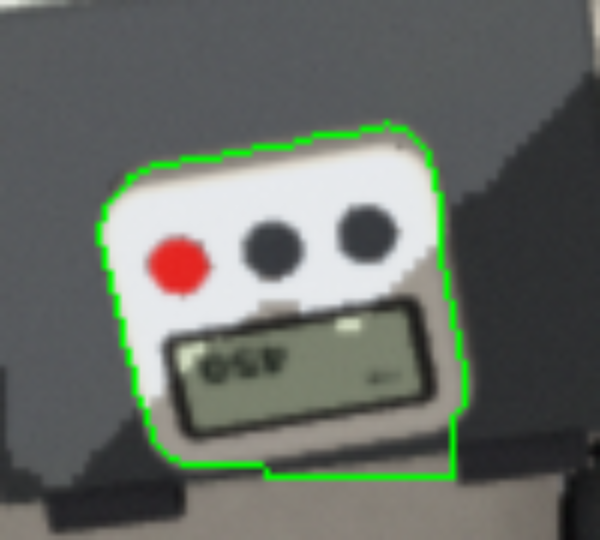

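```bash
cat > m2.py <<'E'
from h import *
w3=load("w3");g=lambda p:(p[0]/6+210-.4,p[1]/6+210-.4)
n,f=cast(w3,g((265,150)),.110),cast(w3,g((312,447)),.124)
l,r=cast(w3,g((127,340)),.122),cast(w3,g((455,315)),.122)
print(n,f,l,r)
print("len",np.linalg.norm(n-f),"wid",np.linalg.norm(l-r),"ctr",(n+f)/2,(l+r)/2,"yaw",np.arctan2(f[1]-n[1],f[0]-n[0]),np.arctan2(-(r-l)[0],(r-l)[1]))
E
python3 m2.py
python3 - <<'E'
from h import *
a=load("w2")["frame"][198:238,255:325,::-1];b=load("w3")["frame"][170:205,415:490,::-1];c=load("w1")["frame"][185:225,110:180,::-1]
ims=[cv2.resize(x,(700,int(x.shape[0]*700/x.shape[1])),interpolation=cv2.INTER_CUBIC) for x in(a,b,c)]
for i,x in enumerate(ims): cv2.imwrite(f"pics/lip{i}.png",np.clip(x*1.5,0,255).astype(np.uint8));print(x.shape)
E
```

```text
[ 0.54342106 -0.30512289  0.11      ] [ 0.59627016 -0.29657494  0.124     ] [ 0.57566897 -0.32995898  0.122     ] [ 0.57057622 -0.27052926  0.122     ]
len 0.05533620039003761 wid 0.05964752883841641 ctr [ 0.56984561 -0.30084892  0.117     ] [ 0.57312259 -0.30024412  0.122     ] yaw 0.16035402031073068 0.08548488454184042
(400, 700, 3)
(326, 700, 3)
(400, 700, 3)
```

View pics/lip0.png

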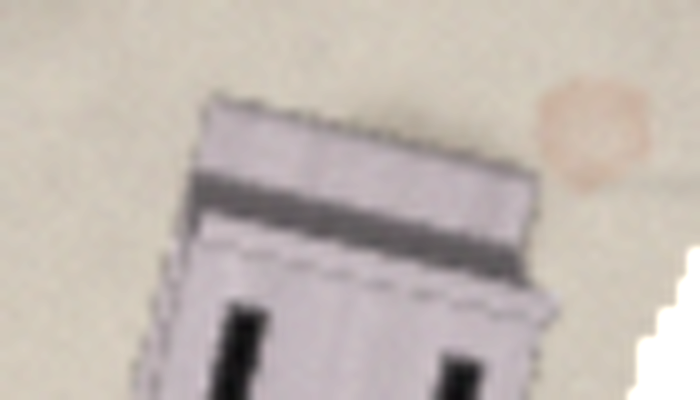

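View pics/lip1.png

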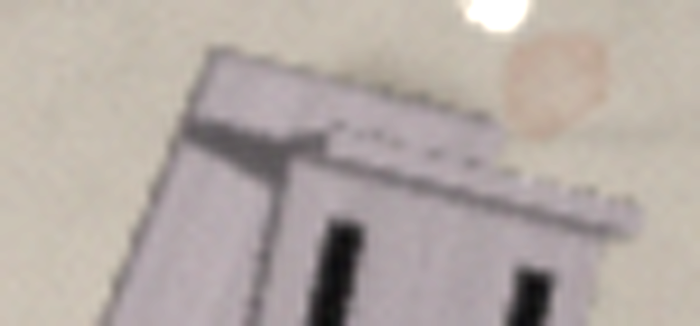

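View pics/lip2.png

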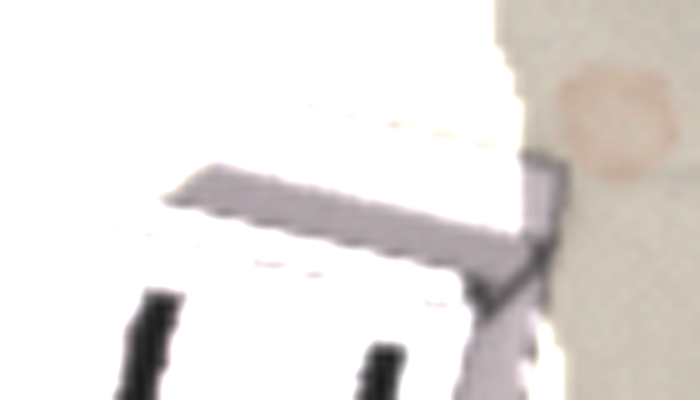

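Run:
```python
from h import *
w2,w3,w1=load("w2"),load("w3"),load("w1")
a=lambda p:(w2,(p[0]/10+255-.45,p[1]/10+198-.45));b=lambda p:(w3,(p[0]/9.333+415-.45,p[1]/9.333+170-.45));c=lambda p:(w1,(p[0]/10+110-.45,p[1]/10+185-.45))
yaw=-.243;u=np.array([np.cos(yaw),np.sin(yaw),0]);o=np.array([.5429,-.0497,0])
v=np.array([-u[1],u[0],0])
def show(n,x,r=None):print(n,x.round(4),"along",((x-o)@u).round(4),"across",((x-o)@v).round(4),r)
for n,p,q in[("lipL",(205,212),(325,125)),("lipR",(555,302),(640,205)),("footL",(205,95),(210,48))]:
    x,r=tri([a(p),b(q)]);show(n,x,np.round(r,4))
x=cast(*a((205,95)),.001);show("footL",x);x=cast(*a((540,175)),.001);show("footR",x)
x=cast(*b((210,48)),.001);show("footL3",x);x=cast(*b((495,118)),.001);show("footR3",x)
```

```text
lipL [ 0.5023 -0.063   0.0378] along -0.0362 across -0.0226 [0.0005 0.0005]
lipR [ 0.5131 -0.0196  0.0397] along -0.0362 across 0.022 [0.0008 0.0008]
footL [ 0.4987 -0.0631  0.0016] along -0.0397 across -0.0237 [0. 0.]
footL [ 0.4988 -0.0631  0.001 ] along -0.0395 across -0.0236 None
footR [ 0.51   -0.0181  0.001 ] along -0.0395 across 0.0228 None
footL3 [ 0.4988 -0.0628  0.001 ] along -0.0397 across -0.0234 None
footR3 [ 0.5091 -0.0197  0.001 ] along -0.04 across 0.021 None
```

Run:
```python
from h import *
w3,w2,w1,s=load("w3"),load("w2"),load("w1"),load("scene0")
g=lambda p:(p[0]/6+210-.4,p[1]/6+210-.4)
c=[cast(w3,g(p),.125) for p in((165,340),(413,298),(437,398),(190,437))]
for a,b in((0,1),(3,2)): d=c[b]-c[a];print("disp yaw",np.arctan2(-d[0],d[1]))
d=c[2]+c[1]*0-c[1];print(np.arctan2(d[1],d[0]));d=c[3]-c[0];print(np.arctan2(d[1],d[0]))
for n,p in(("black",(185,292)),("bott2 near edge",(262,315)),("b2 cap",(262,340))):
  for z in(.15,.19):print(n,z,cast(w3,p,z).round(3))
# bottles in scene: cap tops
for p in((430,160),(488,185)):print("scene cap",cast(s,p,.19).round(3))
# printer front bottom edge / top
for p,z in(((160,275),.09),((240,268),.09)):print("printer top front w1",cast(w1,p,z).round(3))
for p in((200,285),(350,278)):print("w2",cast(w2,p,.09).round(3))
```

```text
disp yaw 0.18549851140528797
disp yaw 0.17612128494026744
0.21788460383647543
0.19767173292168677
black 0.15 [ 0.591 -0.374  0.15 ]
black 0.19 [ 0.567 -0.362  0.19 ]
bott2 near edge 0.15 [ 0.618 -0.295  0.15 ]
bott2 near edge 0.19 [ 0.591 -0.293  0.19 ]
b2 cap 0.15 [ 0.649 -0.296  0.15 ]
b2 cap 0.19 [ 0.618 -0.294  0.19 ]
scene cap [ 0.717 -0.303  0.19 ]
scene cap [ 0.615 -0.416  0.19 ]
printer top front w1 [ 0.572 -0.004  0.09 ]
printer top front w1 [0.563 0.088 0.09 ]
w2 [ 0.565 -0.149  0.09 ]
w2 [0.556 0.023 0.09 ]
```

Run:
```python
from h import *
w3,w2,w1,s,d=load("w3"),load("w2"),load("w1"),load("scene0"),load("side0")
print("printer",[cast(w2,p,0).round(3) for p in((160,290),(345,280))],[cast(w1,p,0).round(3) for p in((60,275),(240,266))])
print("black",tri([(s,(488,182)),(d,(229,132))]))
print("blue",[cast(s,(430,p),z).round(3) for p,z in((160,.18),(180,.15))])
q=quat([0,0,-1],[-np.sin(.19),np.cos(.19),0])
for p in[(.5715,-.3005,.104),(.5715,-.3005,.2)]:print(kinematics.ik(p,q))
```

```text
printer [array([ 0.625, -0.23 ,  0.   ]), array([0.608, 0.037, 0.   ])] [array([ 0.62, -0.18,  0.  ]), array([ 0.606,  0.077, -0.   ])]
black (array([ 0.69966613, -0.41720968,  0.16436454]), [0.0017502304313760815, 0.0017502304313761514])
blue [array([ 0.749, -0.299,  0.18 ]), array([ 0.707, -0.31 ,  0.15 ])]
[-6.65187675e-01  6.88865046e-01  1.25393466e+00 -4.44089210e-16
  1.19879295e+00 -2.42598400e+00]
[-6.65187675e-01  6.06597801e-01  1.13655944e+00 -4.44089210e-16
  1.39843541e+00 -2.42598400e+00]
```

Run:
```python
from h import *
y=.19
q=quat([0,0,-1],[-np.sin(y),np.cos(y),0])
P=np.array([.5715,-.3005])
env.reach((*P,.17),q)
snap("wrist","g0");snap("side","g0s")
hit=env.movel((*P,.098),.05,guard=3)
s=monitor.sense();print(hit,s["position"],s["contact_force"],s["clock"])
```

```text
False [ 0.571615   -0.30058616  0.09834358] [ 0.75287645  0.60731446 -0.14634316] 5.9917
```

View pics/g0.png

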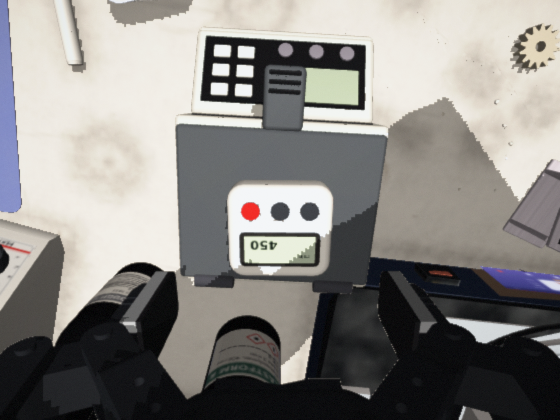

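The timer sits square to the jaws and centred: its midline is at column 279, and the fingers' midline is at 278. Raising a little for the finger swing, then gripping.

Run:
```python
from h import *
P=[.5715,-.3005]
env.movel((*P,.105),.05)
a=monitor.sense()
env.close_gripper(30)
s=monitor.sense();print(s["finger_gap"],s["contact_force"]-a["contact_force"],s["clock"])
env.movel((*P,.15),.08)
s=monitor.sense();print(s["finger_gap"],s["contact_force"]-a["contact_force"],s["clock"])
snap("wrist","g1");snap("scene","g1s",(330,130,480,300),4);snap("side","g1d",(200,80,360,230),5)
```

```text
0.7158136468121148 [-1.43706033 -0.14696318  2.2893353 ] 6.625
0.7158618130606027 [-1.50172146 -0.95830986 -0.51226126] 7.3417
```

View pics/g1.png

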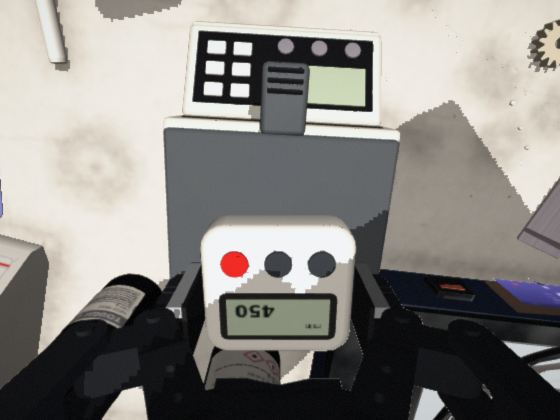

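View pics/g1s.png

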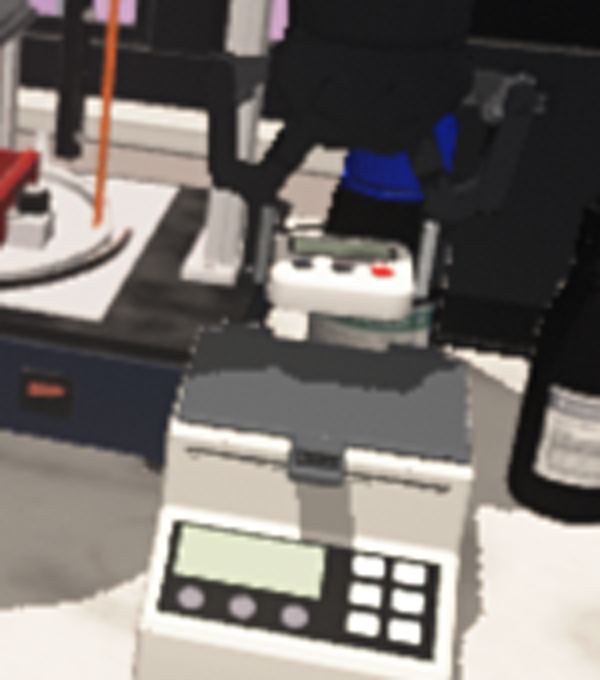

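View pics/g1d.png

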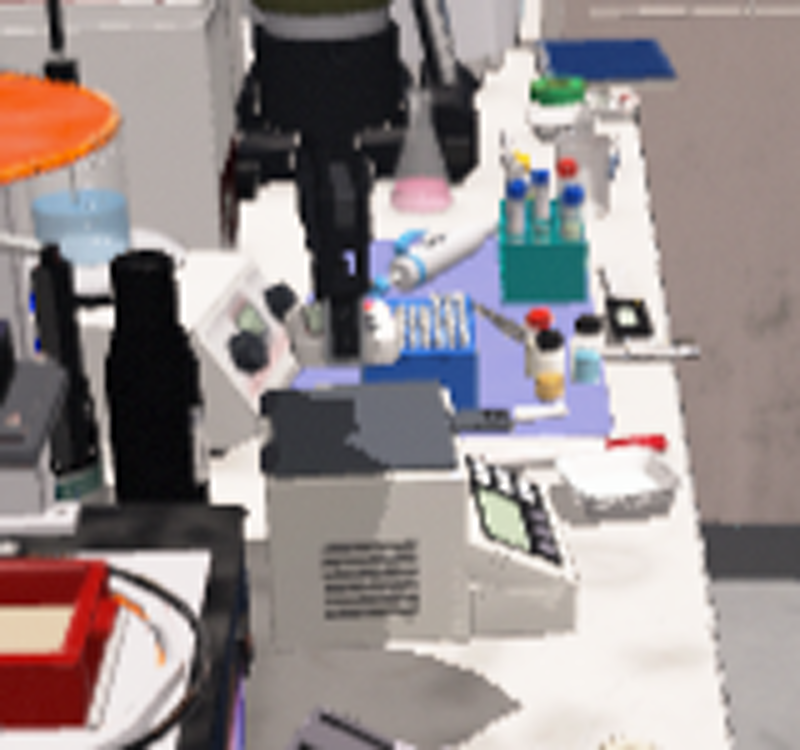

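Run:
```python
from h import *
y=.19;u=np.array([np.cos(y),np.sin(y),0]);v=np.array([-u[1],u[0],0]);P=np.array([.5715,-.3005,0])
for f,rows in((load("g1"),[((278,216),.155),((280,351),.169)]),(load("g0"),[((279,181),.110),((280,275),.124)])):
  x=[cast(f,*r) for r in rows]
  print([(round((a-P)@u,4),round((a-P)@v,4)) for a in x],"mid",((x[0]+x[1])/2-P)@u)
```

```text
[(np.float64(-0.0304), np.float64(-0.0005)), (np.float64(0.0256), np.float64(0.0004))] mid -0.002410225311654173
[(np.float64(-0.0297), np.float64(0.0)), (np.float64(0.026), np.float64(0.0007))] mid -0.0018773107590908701
```

```bash
cat > place.py <<'E'
from h import *
y=-.243;a=.349
u=np.array([np.cos(y),np.sin(y),0]);v=np.array([-u[1],u[0],0]);Z=np.array([0,0,1])
n=-np.sin(a)*u+np.cos(a)*Z; sl=np.cos(a)*u+np.sin(a)*Z
seat=np.array([.5356,-.0485,.052])
q=quat(-n,v)
def tcp(up,lift): # timer mid up slope by up, off plate by lift
    return seat+sl*up+n*lift-n*.0115+sl*.002
E
python3 - <<'E'
from place import *
for L in(.1,.05,0):print(kinematics.ik(tcp(.002,L),q))
env.movel((.50,-.30,.24),.25)
env.reach(tcp(.002,.12),q)
env.movel(tcp(.002,.035),.1)
s=monitor.sense();print(s["clock"],s["position"],s["finger_gap"])
snap("wrist","p0");snap("scene","p0s",(220,160,370,290),5);snap("side","p0d",(200,170,340,290),5)
E
```

```text
[-0.32636968  0.22939612  1.9271963   0.04785121  0.63766453 -1.68761956]
[-0.32303291  0.34236516  1.92616119  0.05450248  0.52574009 -1.69317705]
[-0.31995504  0.46034053  1.90933223  0.06385432  0.4246366  -1.70132557]
10.1667 [ 0.5316496  -0.04757361  0.07597067] 0.7185437071751056
```

View pics/p0.png

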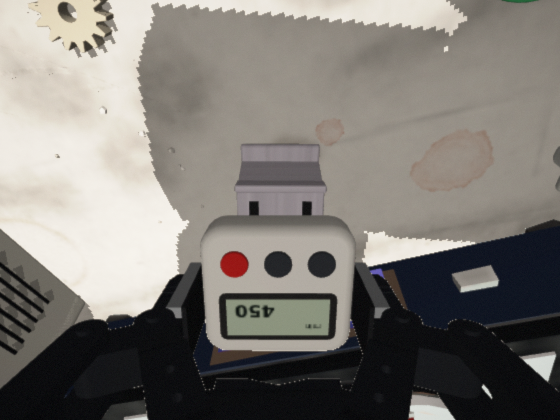

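View pics/p0s.png

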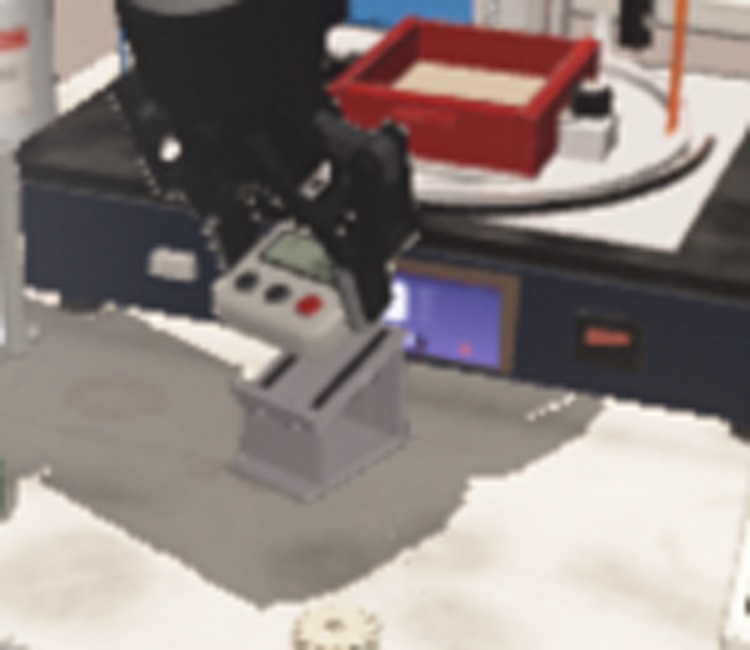

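View pics/p0d.png

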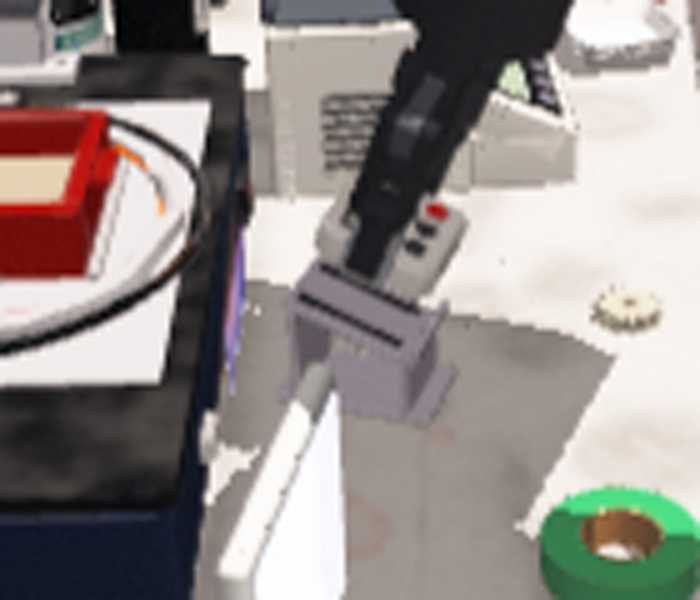

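Run:
```python
from place import *
f=load("p0");s=monitor.sense();T=np.array(s["position"]);mid=T+n*.0115-sl*.002
# plane: plate top = seat - 8.5mm n ; lip top 8mm above
for p,h in(((281,184),-.0005),((281,190),-.0005),((281,216),None)):
    c,d=ray(f,p)
    o=seat+n*h if h is not None else mid-n*.0085
    x=c+d*((o-c)@n)/(d@n);print(p,"along slope rel timer mid",((x-mid)@sl).round(4),"rel seat",((x-seat)@sl).round(4),"across",((x-mid)@v).round(4))
```

```text
(281, 184) along slope rel timer mid -0.035 rel seat -0.0326 across 0.0011
(281, 190) along slope rel timer mid -0.0319 rel seat -0.0296 across 0.0011
(281, 216) along slope rel timer mid -0.0275 rel seat -0.0252 across 0.0009
```

Run:
```python
from place import *
env.movel(tcp(.001,.006),.08)
a=monitor.sense()["contact_force"]
h=env.movel(tcp(.001,-.005),.02,guard=3)
s=monitor.sense();print(h,((s["position"]-tcp(0,0))@n).round(4),((s["position"]-tcp(0,0))@sl).round(4),s["contact_force"]-a,s["clock"])
```

```text
True 0.0 0.0013 [-0.75508449 -0.76522673  1.87810944] 11.225
```

Run:
```python
from place import *
env.release();env.hold(.2)
p=np.array(monitor.sense()["position"])
env.movel(p+n*.09,.15)
s=monitor.sense();print(s["clock"],s["finger_gap"])
snap("wrist","r0");snap("scene","r0s",(220,160,370,290),5);snap("side","r0d",(200,170,340,290),5)
```

```text
12.5417 0.9981490353158569
```

View pics/r0.png

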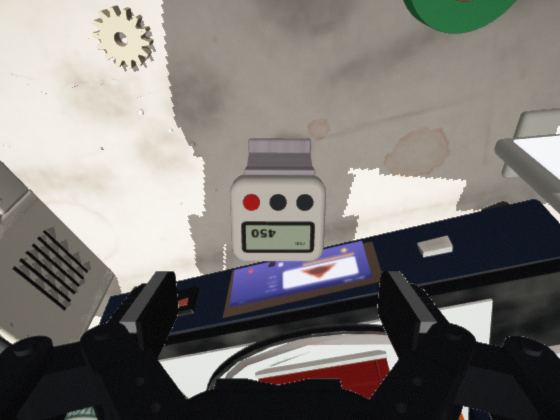

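View pics/r0d.png

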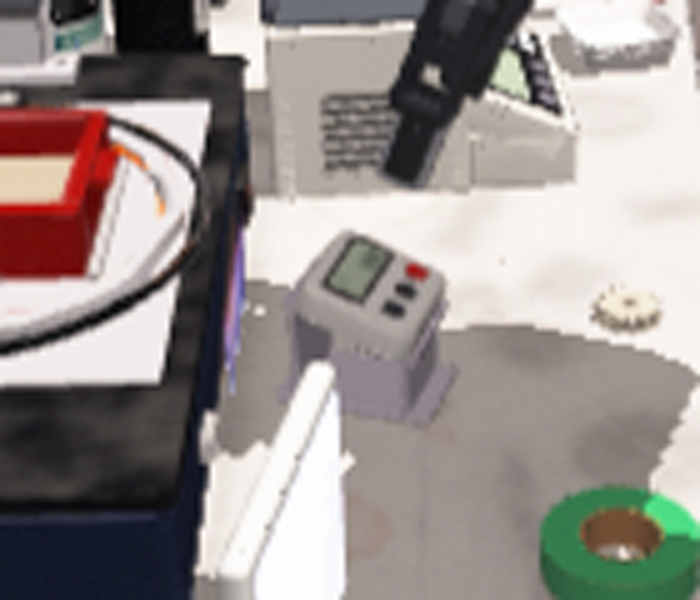

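The timer lies flush on the stand with its display uphill, behind the lip (wrist view around (279,215)). Before dealing with the slide I need the finger thickness at the tips, because the well is only 100 mm wide.

Run:
```python
from h import *
f=load("r0");im=f["frame"][255:420,80:480,::-1]
cv2.imwrite("pics/fing.png",cv2.resize(np.clip(im.astype(float)*2,0,255).astype(np.uint8),None,fx=2,fy=2,interpolation=cv2.INTER_CUBIC))
```

```text
(no output)
```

View pics/fing.png

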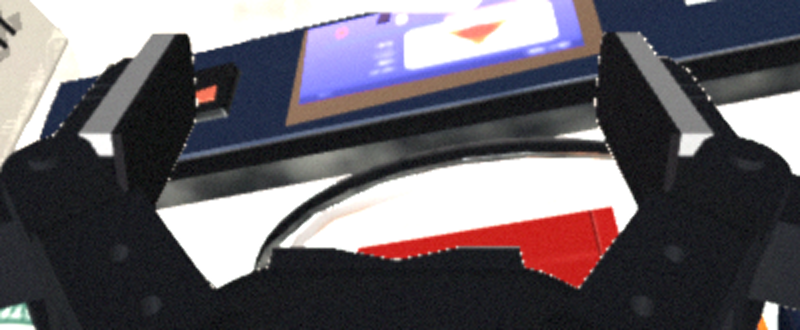

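```bash
cat > flap.py <<'E'
from h import *
y=.127
u=np.array([np.cos(y),np.sin(y),0]);v=np.array([-u[1],u[0],0]);Z=np.array([0,0,1])
H=np.array([.6093,-.2964,.105])
def G(th,r=.124): return H-u*r*np.cos(th)+Z*r*np.sin(th)
def pose(th,phi,r=.124,back=0):
    x=u*np.cos(phi)-Z*np.sin(phi)
    return G(th,r)+x*(.0187-back),quat(x,v)
E
python3 - <<'E'
from flap import *
D=np.deg2rad
for th in np.linspace(0,1.9,9):
    phi=D(82-37*min(th/1.5,1));p,q=pose(th,phi);print(round(th,2),p.round(3),np.round(kinematics.ik(p,q),2) if kinematics.ik(p,q) is not None else None)
s=np.array(monitor.sense()["position"])
env.movel((.42,-.07,.22),.25)
p,q=pose(0,D(82),back=.08);env.reach(p,q)
snap("wrist","f0");print(monitor.sense()["clock"],monitor.sense()["position"])
E
```

```text
0.0 [ 0.489 -0.312  0.086] [-0.82  0.53  1.59  0.14  0.94 -2.6 ]
0.24 [ 0.494 -0.311  0.116] [-0.85  0.47  1.62  0.25  0.94 -2.69]
0.48 [ 0.506 -0.31   0.144] [-0.87  0.42  1.62  0.36  0.94 -2.76]
0.71 [ 0.524 -0.307  0.169] [-0.88  0.4   1.62  0.47  0.93 -2.83]
0.95 [ 0.547 -0.304  0.19 ] None
1.19 [ 0.575 -0.301  0.205] None
1.42 [ 0.604 -0.297  0.214] None
1.66 [ 0.634 -0.293  0.215] None
1.9 [ 0.662 -0.29   0.209] None
14.4333 [ 0.47823587 -0.31182734  0.16582578]
```

View pics/f0.png

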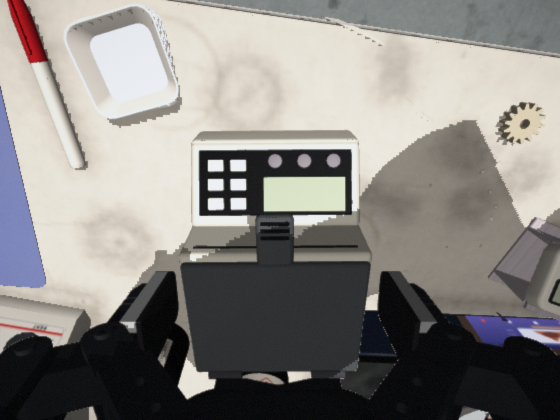

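Run:
```python
from flap import *
D=np.deg2rad
for end in(45,60):
  for th in np.linspace(0,1.9,9):
    phi=D(82-(82-end)*min(th/1.5,1));x=u*np.cos(phi)-Z*np.sin(phi);p=pose(th,phi)[0];j=kinematics.ik(p,quat(x,-v));print(round(th,2),p.round(3),None if j is None else np.round(j,2))
f=load("f0")
for p in((257,217),(293,217)):print("tongue tip",cast(f,p,.109).round(4), "rel",((cast(f,p,.109)-H)@u).round(4),((cast(f,p,.109)-H)@v).round(4))
for p in((185,263),(368,262)):print("flap front",((cast(f,p,.108)-H)@u).round(4),((cast(f,p,.108)-H)@v).round(4))
```

```text
0.0 [ 0.489 -0.312  0.086] [-0.82  0.53  1.59  0.14  0.94  0.55]
0.24 [ 0.494 -0.311  0.116] [-0.85  0.47  1.62  0.25  0.94  0.46]
0.48 [ 0.506 -0.31   0.144] [-0.87  0.42  1.62  0.36  0.94  0.38]
0.71 [ 0.524 -0.307  0.169] [-0.88  0.4   1.62  0.47  0.93  0.31]
0.95 [ 0.547 -0.304  0.19 ] [-0.88  0.39  1.61  0.59  0.92  0.25]
1.19 [ 0.575 -0.301  0.205] [-0.87  0.4   1.6   0.71  0.9   0.19]
1.42 [ 0.604 -0.297  0.214] [-0.86  0.42  1.58  0.85  0.86  0.11]
1.66 [ 0.634 -0.293  0.215] [-0.82  0.46  1.53  0.88  0.84  0.12]
1.9 [ 0.662 -0.29   0.209] [-0.78  0.51  1.47  0.87  0.82  0.16]
0.0 [ 0.489 -0.312  0.086] [-0.82  0.53  1.59  0.14  0.94  0.55]
0.24 [ 0.493 -0.311  0.116] [-0.84  0.48  1.59  0.2   0.97  0.5 ]
0.48 [ 0.505 -0.31   0.144] [-0.84  0.44  1.58  0.26  0.99  0.47]
0.71 [ 0.522 -0.308  0.168] [-0.84  0.42  1.55  0.31  1.01  0.46]
0.95 [ 0.545 -0.305  0.189] [-0.83  0.42  1.51  0.37  1.01  0.45]
1.19 [ 0.571 -0.301  0.203] [-0.81  0.43  1.47  0.42  1.01  0.45]
1.42 [ 0.6   -0.298  0.211] [-0.78  0.46  1.43  0.48  0.99  0.45]
1.66 [ 0.63  -0.294  0.212] [-0.75  0.5   1.37  0.48  0.98  0.48]
1.9 [ 0.658 -0.29   0.206] [-0.71  0.55  1.3   0.47  0.98  0.53]
tongue tip [ 0.4782 -0.3253  0.109 ] rel -0.1337 -0.012
tongue tip [ 0.4754 -0.3037  0.109 ] rel -0.1337 0.0097
flap front -0.0999 -0.0596
flap front -0.1007 0.0589
```

Run:
```python
from flap import *
D=np.deg2rad
def ps(th,phi,r=.124,back=0):
    x=u*np.cos(phi)-Z*np.sin(phi);return pose(th,phi,r,back)[0],quat(x,-v)
p,q=ps(0,D(82),back=.08);env.reach(p,q)
p,q=ps(0,D(82));h=env.movel(p,.1,guard=6)
a=monitor.sense();print(h,a["position"],p)
env.close_gripper(25)
s=monitor.sense();print(s["finger_gap"],s["contact_force"]-a["contact_force"],s["clock"])
snap("scene","f1",(300,120,480,320),3);snap("side","f1d",(200,80,360,230),5)
```

```text
False [ 0.48912639 -0.31203879  0.08712524] [ 0.48888023 -0.31177607  0.08648199]
0.27154015788660457 [-2.25466359 -5.09156489  0.85187527] 18.6167
```

View pics/f1.png

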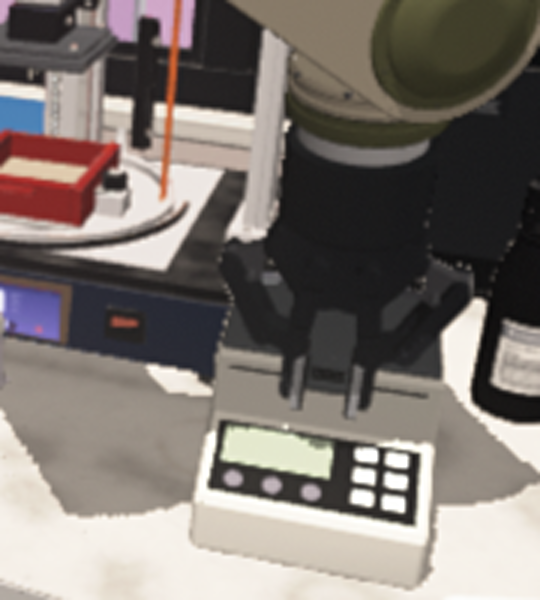

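View pics/f1d.png

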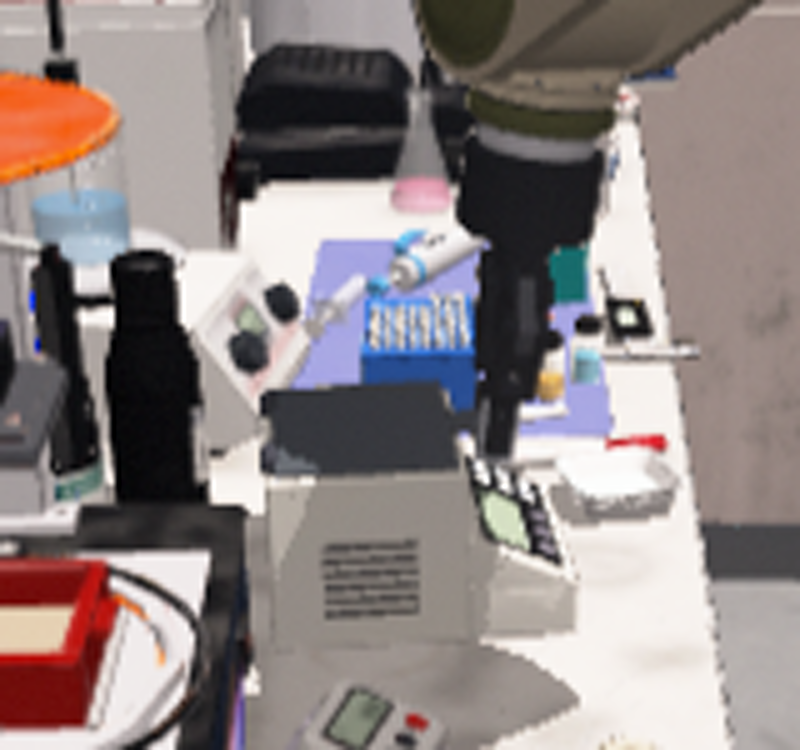

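```bash
cat >> flap.py <<'E'
D=np.deg2rad
def ps(th,phi,r=.124,back=0):
    x=u*np.cos(phi)-Z*np.sin(phi);return pose(th,phi,r,back)[0],quat(x,-v)
def phif(th): return D(82-37*min(th/1.5,1))
E
python3 - <<'E'
from flap import *
a=monitor.sense()
for th in np.arange(.2,1.01,.2):
    p,q=ps(th,phif(th));h=env.movel(p,.1,frame=q,guard=35)
    s=monitor.sense();print(round(th,2),h,s["finger_gap"].__round__(3),(s["position"]-p).round(4),(s["contact_force"]-a["contact_force"]).round(1),s["clock"])
    if h: break
snap("scene","f2",(300,100,480,300),3);snap("side","f2d",(200,60,360,210),5)
E
```

```text
0.2 False 0.276 [ 0.0004 -0.0006  0.0004] [ 1.5 -0.  -1.5] 19.1167
0.4 False 0.276 [ 0.0003 -0.0005  0.0001] [ 2.3  0.3 -0.3] 19.525
0.6 False 0.272 [ 0.0003 -0.0004 -0.0001] [ 3.   0.4 -1.1] 19.9333
0.8 False 0.276 [ 0.0001 -0.0003 -0.0003] [ 3.3  0.3 -1.8] 20.3417
1.0 False 0.274 [-0.     -0.0002 -0.0005] [ 3.   1.  -1.6] 20.7583
```

View pics/f2d.png

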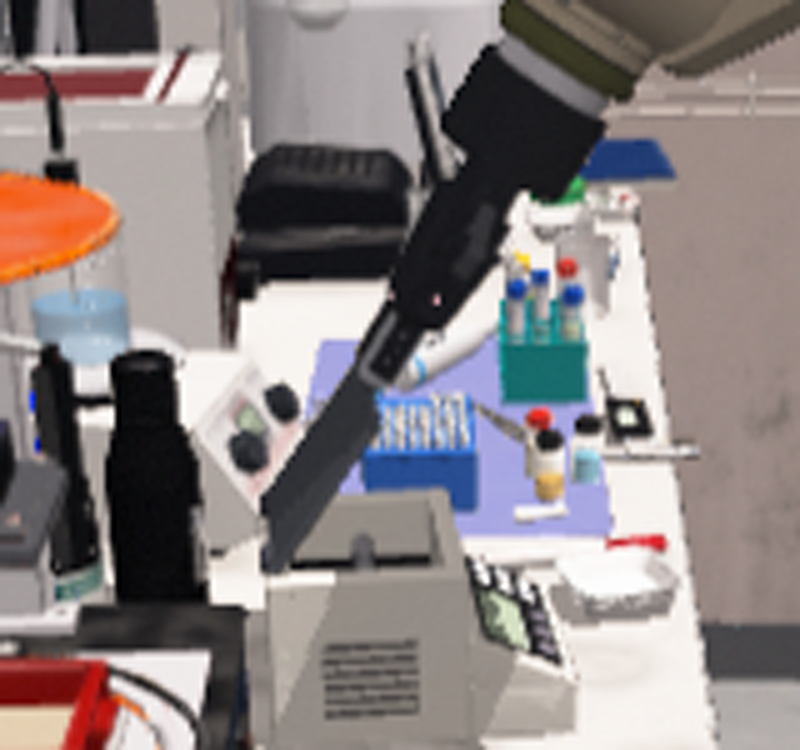

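The flap is following at about 1 rad and the tab in the well is visible near (362,550) in the crop. Continuing.

Run:
```python
from flap import *
a=monitor.sense()
for th in [1.2,1.4,1.6,1.8,1.95]:
    p,q=ps(th,phif(th));h=env.movel(p,.1,frame=q,guard=35)
    s=monitor.sense();print(round(th,2),h,s["finger_gap"].__round__(3),(s["position"]-p).round(4),(s["contact_force"]-a["contact_force"]).round(1),s["clock"])
    if h: break
else:
    env.release()
    p,q=ps(1.95,phif(1.95),back=.10);env.movel(p,.15)
    snap("scene","f3",(300,100,480,300),3);snap("side","f3d",(200,60,360,210),5);snap("wrist","f3w");print(monitor.sense()["clock"])
```

```text
1.2 False 0.269 [-0.0002 -0.     -0.0004] [ 0.1  0.4 -0. ] 21.275
1.4 False 0.275 [-0.0002  0.      0.0001] [-1.6  2.1  3.8] 21.6833
1.6 False 0.273 [0.0003 0.0003 0.0006] [-3.1  3.7  6.4] 22.0833
1.8 False 0.273 [0.0006 0.0005 0.0008] [-1.2  3.7  7.4] 22.4833
1.95 False 0.275 [0.0007 0.0006 0.001 ] [-0.3  5.9  8.5] 22.8167
24.4083
```

View pics/f3d.png

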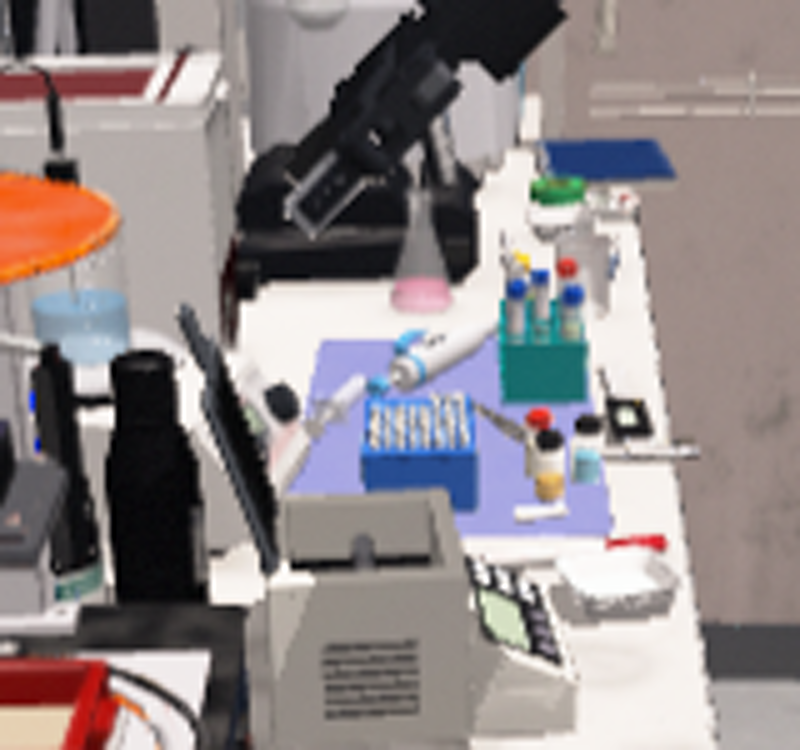

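View pics/f3w.png

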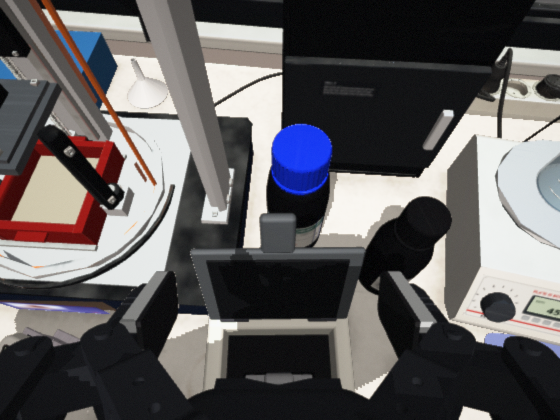

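The flap stays open at about 1.95 rad. Now looking straight down at the tab.

Run:
```python
from flap import *
S=H-u*.051; q=quat([0,0,-1],v)
print(S)
env.reach((S[0]-.06,S[1]-.008,.24),q)
snap("wrist","s0",(150,80,430,360),2.8);print(monitor.sense()["clock"],monitor.sense()["joints"])
```

```text
[ 0.55871074 -0.3028596   0.105     ]
26.7083 [-7.56674566e-01  4.47167569e-01  1.28340621e+00  1.42681333e-04
  1.41097057e+00 -2.45400153e+00]
```

View pics/s0.png

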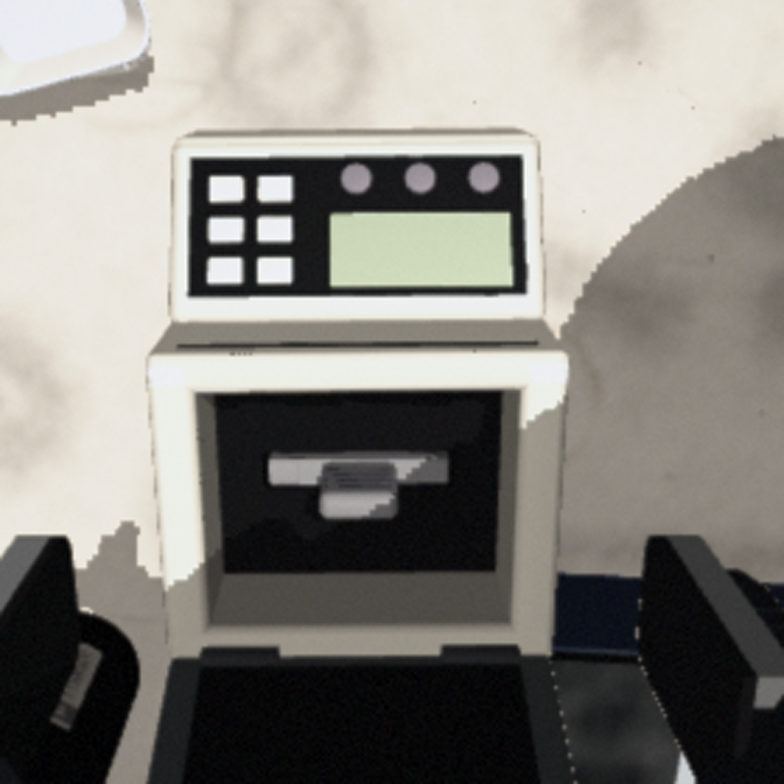

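Run:
```python
from flap import *
f=load("s0");S=H-u*.051
g=lambda p:(p[0]/2.8+150-.32,p[1]/2.8+80-.32)
for n,p,z in(("tab",(359,503),.097),("tabL",(320,503),.097),("tabR",(397,503),.097),("rimL",(197,500),.102),("rimR",(519,500),.102),("rimF",(358,390),.102),("rimB",(358,627),.102),("slidetop",(358,468),.068)):
    x=cast(f,g(p),z);print(n,x.round(4),((x-S)@u).round(4),((x-S)@v).round(4))
```

```text
tab [ 0.5588 -0.3037  0.097 ] -0.0001 -0.0009
tabL [ 0.5604 -0.3162  0.097 ] -0.0001 -0.0135
tabR [ 0.5572 -0.2915  0.097 ] -0.0001 0.0114
rimL [ 0.5619 -0.3552  0.102 ] -0.0035 -0.0523
rimR [ 0.5489 -0.2538  0.102 ] -0.0035 0.0499
rimF [ 0.5188 -0.3091  0.102 ] -0.0404 -0.0012
rimB [ 0.6012 -0.2986  0.102 ] 0.0427 -0.0012
slidetop [ 0.5591 -0.304   0.068 ] 0.0003 -0.0012
```

Run:
```python
from flap import *
P=np.array([.5588,-.3038]);q=quat([0,0,-1],v)
env.movel((*P,.13),.15)
a=monitor.sense();h=env.movel((*P,.094),.06,guard=3)
if not h: h=env.movel((*P,.074),.025,guard=3)
s=monitor.sense();print(h,s["position"],s["contact_force"]-a["contact_force"],s["ft_torque"]-a["ft_torque"],s["clock"])
snap("scene","s1",(300,100,480,300),3);snap("side","s1d",(200,60,360,210),5)
```

```text
True [ 0.5588636  -0.30366685  0.08236963] [-1.41166457  2.09860538  4.74792942] [ 0.12350702  0.11426798 -0.00301772] 28.975
```

View pics/s1.png

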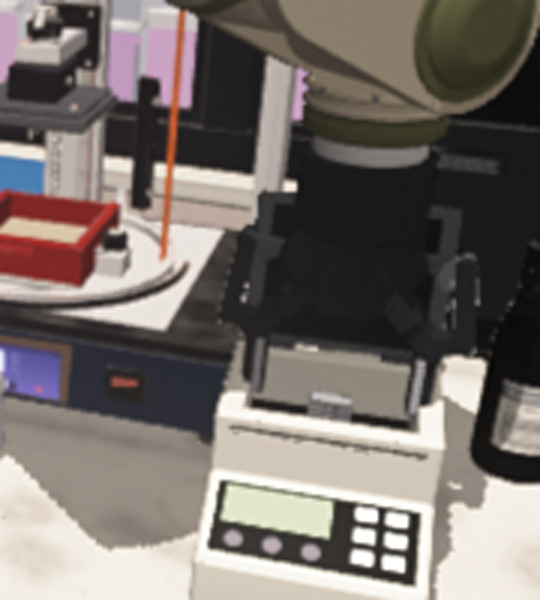

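Run:
```python
from flap import *
P=np.array([.5588,-.3038])
env.movel((*P,.0855),.04)
a=monitor.sense();env.close_gripper(25)
s=monitor.sense();print(s["finger_gap"],s["position"],s["contact_force"]-a["contact_force"],s["ft_torque"]-a["ft_torque"],s["clock"])
snap("scene","s2",(300,150,480,300),4);snap("side","s2d",(200,60,360,210),5)
```

```text
0.2924699139017374 [ 0.55872257 -0.30369082  0.08529767] [-0.09111631 -0.24177786  1.3155612 ] [-0.0284185   0.08891971  0.01766254] 29.9
```

View pics/s2.png

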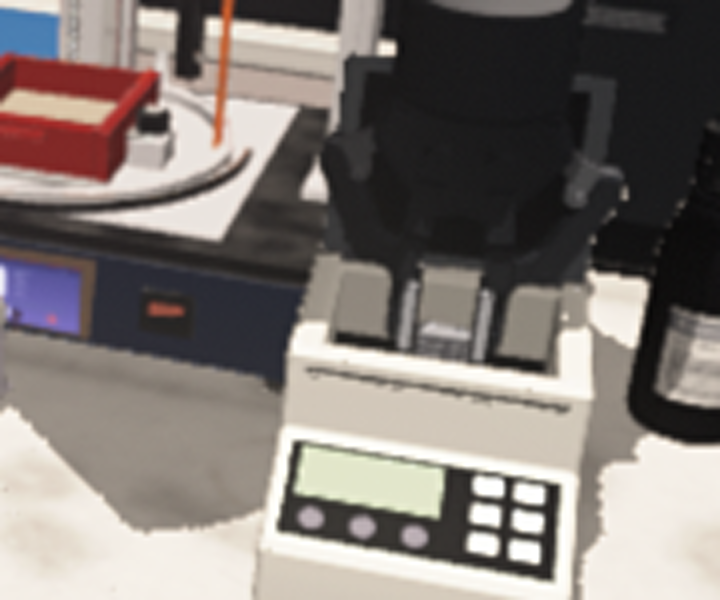

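View pics/s2d.png

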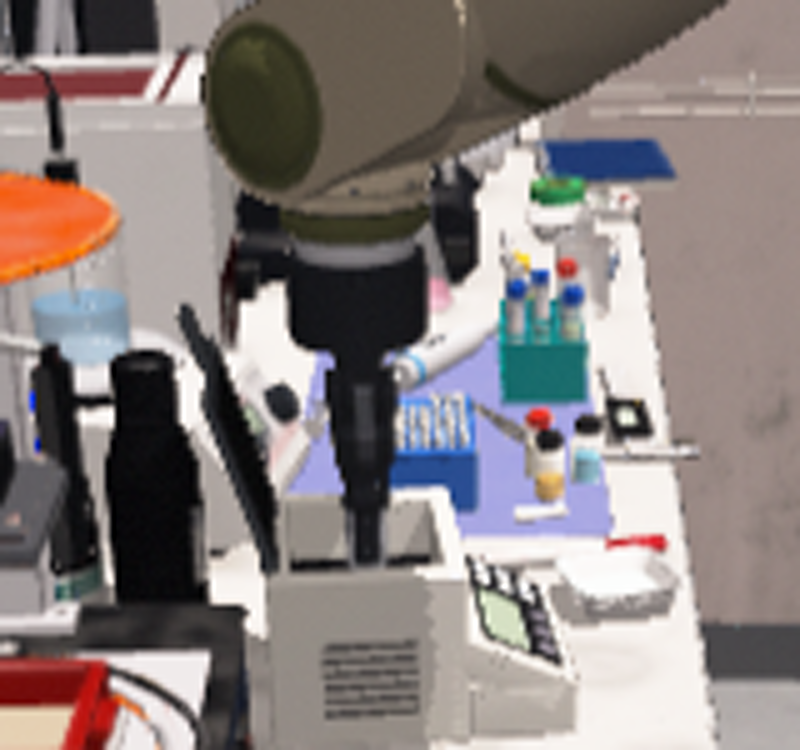

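Run:
```python
from flap import *
P=np.array([.5588,-.3038])
env.close_gripper(45)
a=monitor.sense()
h=env.movel((*P,.105),.04,guard=15)
s=monitor.sense();print(h,s["position"],s["finger_gap"],s["contact_force"]-a["contact_force"])
if not h:
    h=env.movel((*P,.228),.09,guard=15);env.hold(.15)
    s=monitor.sense();print(h,s["position"],s["finger_gap"],s["contact_force"]-a["contact_force"],s["clock"])
snap("scene","s3",(300,60,480,260),3);snap("side","s3d",(200,60,360,210),5)
```

```text
False [ 0.55874346 -0.30375887  0.10495923] 0.290716945599241 [-0.35048069  0.31226764 -1.35060959]
False [ 0.55873221 -0.30371829  0.22761413] 0.2829402747725077 [-0.59024119  0.60924358 -1.40657782] 32.525
```

View pics/s3.png

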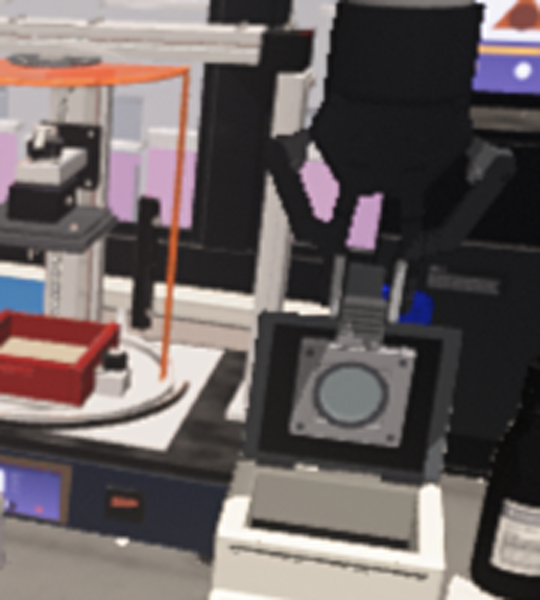

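View pics/s3d.png

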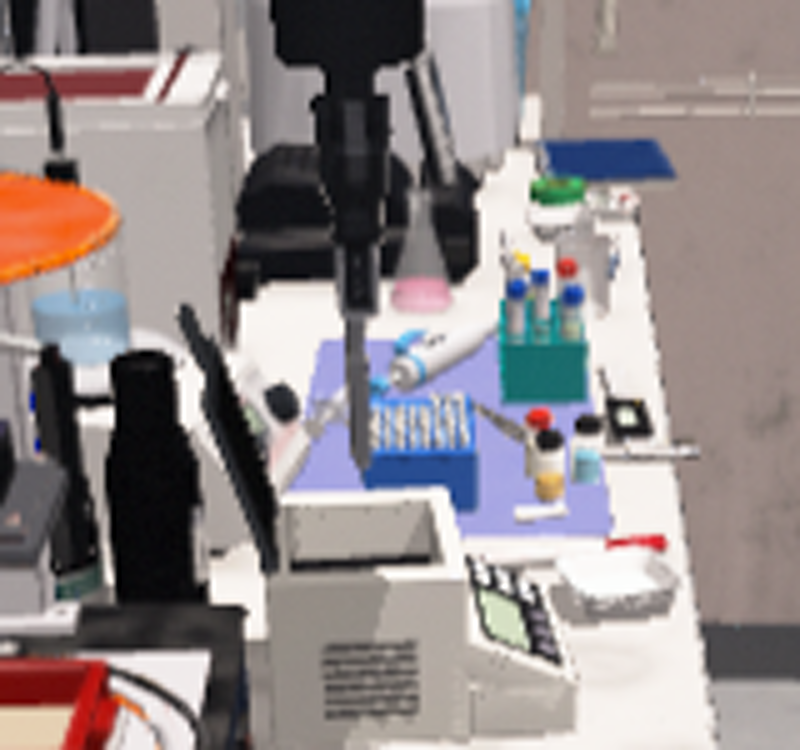

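The slide hangs upright in the grip and is clear of the photometer. Carrying it to the panel along the robot side.

Run:
```python
from h import *
y=-.13;u=np.array([np.cos(y),np.sin(y),0]);v=np.array([-u[1],u[0],0]);q=quat([0,0,-1],v)
env.movel((.45,-.28,.235),.15)
env.movel((.43,-.05,.235),.15)
env.movel((.42,.17,.235),.15,frame=q)
T=np.array([.545,.169,0])-.055*u
env.movel((*T[:2],.235),.12)
env.movel((*T[:2],.135),.08)
s=monitor.sense();print(s["clock"],s["position"],s["finger_gap"])
snap("scene","e0",(140,110,320,270),4);snap("side","e0d",(190,180,370,370),4);snap("wrist","e0w")
```

```text
38.9667 [0.49069993 0.17616839 0.13542773] 0.2864158523577723
```

View pics/e0.png

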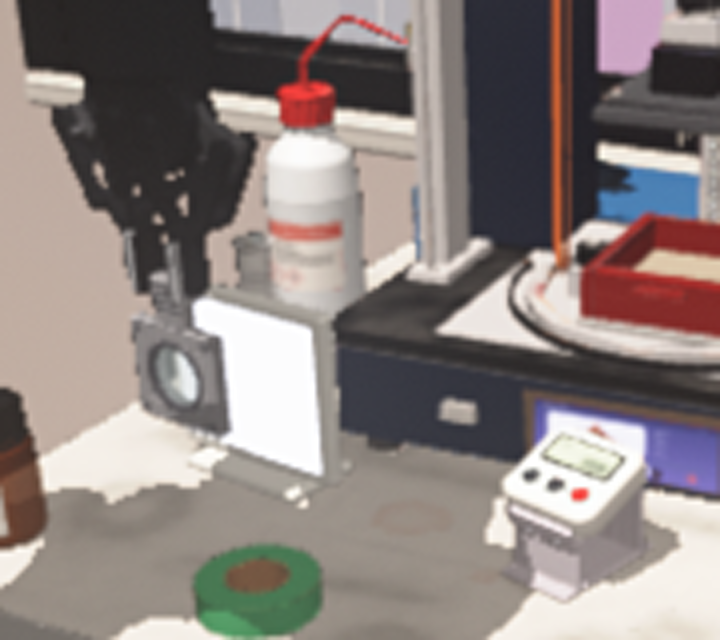

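View pics/e0d.png

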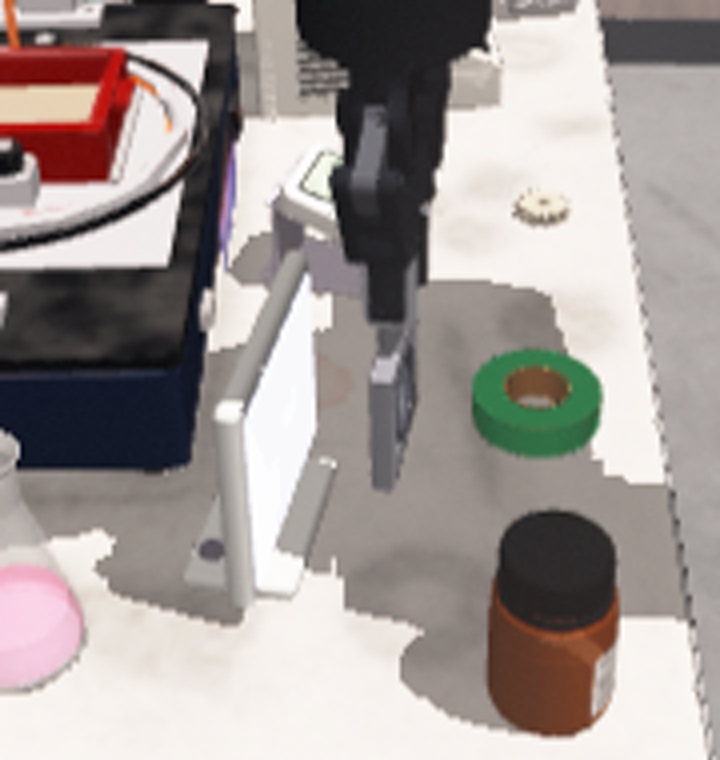

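View pics/e0w.png

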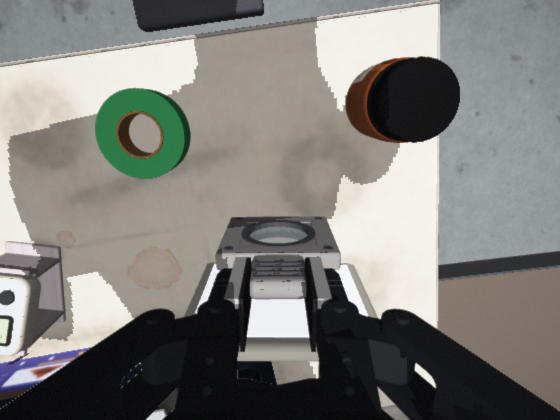

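Run:
```python
from h import *
y=-.13;u=np.array([np.cos(y),np.sin(y),0]);v=np.array([-u[1],u[0],0])
env.movel((.4907,.1762,.1145),.05);env.hold(.5)
s=monitor.sense();print(s["clock"],s["position"],s["finger_gap"],abs(s["qvel"]).max())
snap("scene","e1",(140,110,320,270),4);snap("side","e1d",(190,180,370,370),4)
snap("scene","e1f",(330,110,480,300),3)
w=load("e0");x=cast(w,(140+178/4,110+373/4),.088);F=np.array([.545,.169,.064]);print("window e0",x,"rel face",(x-F)@u,(x-F)@v)
```

```text
40.175 [0.49073406 0.17620978 0.1145916 ] 0.2881204394733617 0.0010554684608324357
window e0 [0.49079569 0.17518697 0.088     ] rel face -0.05454897050588022 -0.0008919662047233439
```

View pics/e1.png

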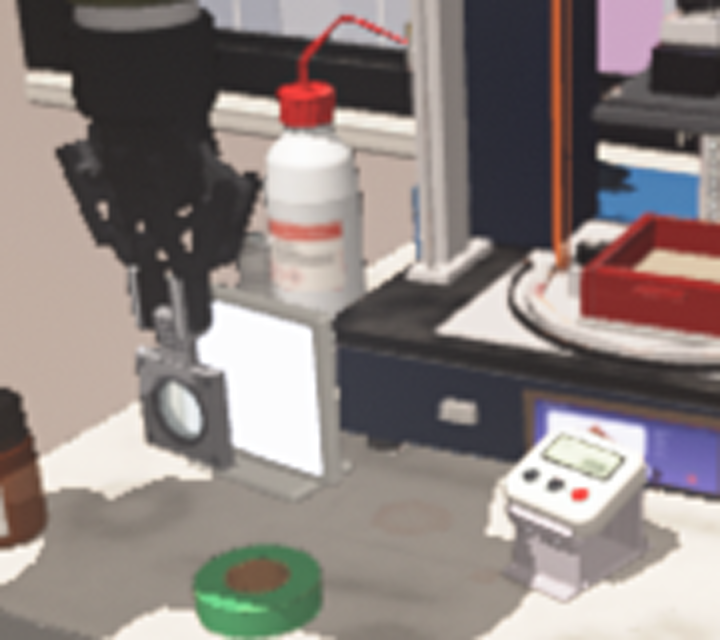

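View pics/e1d.png

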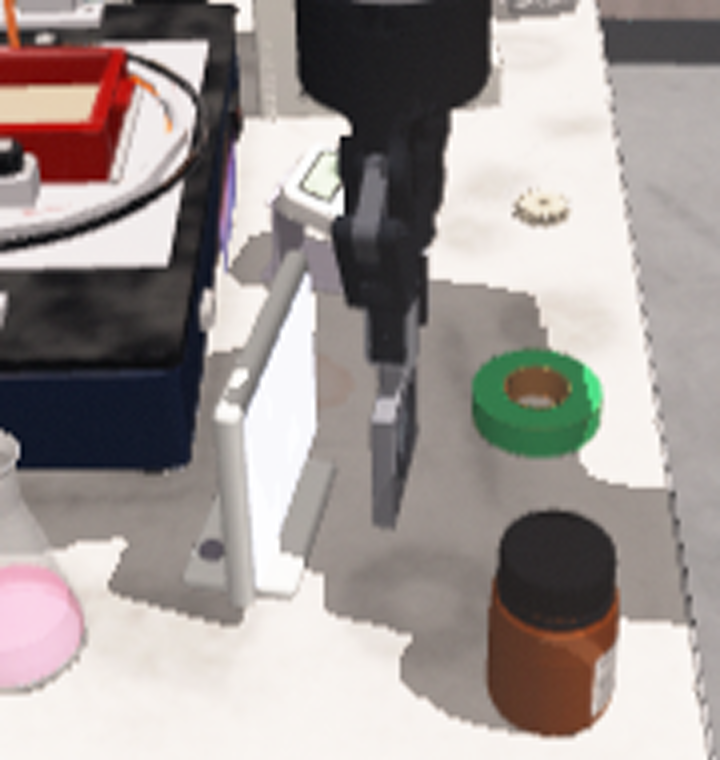

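View pics/e1f.png

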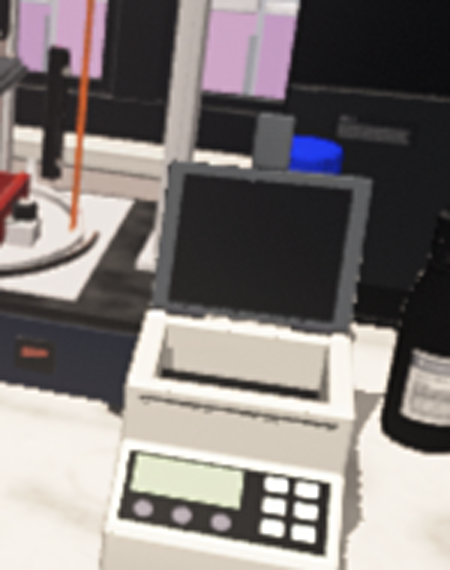

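The scene view puts the slide window about 54 mm in front of the lit face, about 1 mm off its centreline. It looks upright and parallel to the face in both views. The timer is on its stand, the flap is open, and the jar, tape roll and gear haven't moved. Handing in.

```bash
python3 -c "
from bench import job,monitor
job.hand_in();s=monitor.sense();print(s['clock'],s['position'],s['finger_gap'])"
```

```text
the job is handed in; nothing more can be done
the job is handed in; nothing more can be done
```

I finished all the steps and handed the job in at about 40 s of the 72 s allowed. No verdict is reported, so what follows rests on my own checks.

- **Timer:** It went onto the sloped stand, display uphill and lower edge behind the lip. The last picture shows it still flush there.
- **Flap:** I swung it open to about 1.95 rad, and it stayed there after I let go.
- **Slide:** I gripped it by its tab, drew it straight up, and held it at the panel. I estimated the window about 54 mm in front of the lit face and 1 mm off its centreline. It should be about 3 mm above the middle. By eye it was upright and parallel to the face in both views.
- **At hand-in:** The arm was still (joint speeds about 0.001 rad/s), the gripper was still closed on the tab, and the jar, tape roll and gear looked unmoved.

- **Rim contact:** A fingertip or knuckle lightly touched the well when I first lowered the open gripper over the tab, at about 5 N. I raised it 3 mm and closed there, so the grip covers only about 11 mm of the tab. It did not slip.
- **Small measurement mismatches:** The panel measured 121–123 mm wide in the images against 126 mm stated. My two first estimates of the timer's yaw also differed by about 0.07 rad.

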